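# Cap a finish canister with its press-and-turn cap

## Robot

A 6-joint arm with a two-finger parallel gripper is mounted at the origin on a cart in front of the work surface, level with it; the furniture and walls round the work are solid. World frame = base frame: x ahead of the robot, y to its left, z up, the work surface at z = 0. Lengths are in m, angles in rad, forces in N, time in s.
With the tool pointing down it reaches from about 0.325 to 0.9 m from the base axis. Payload 3.5 kg.
Tool frame: the origin (TCP) lies midway between the tips of the shut fingers; the grasp point (between the pads) lies 19 mm behind it (grip_depth is the distance from the TCP to the grasp point, in m); z points along the fingers, y is the line along which they close (so a half turn about z gives the same grasp; the last joint's range is limited). The gripper opens to 85 mm and grips with 20 to 120 N. Pads are 22 mm wide; open, the fingers measure 114 mm over their backs; the gripper's body (76 mm by 85 mm) begins 54 mm behind the grasp point. The pads swing forward as they close: fully open they stand 13 mm farther back than shut.
Start: joints at [1.095, 0.276, -0.026, 1.268, 0, 1.467], TCP at [0.228, 0.582, 0.231] pointing down, gripper open.
Joint ranges: [-3.12, 3.12], [-0.85, 1.88], [-1.08, 1.24], [-1.95, 2.15], [-1.57, 1.53], [-3.14, 3.14]. Speed limits (rad/s): [2.57, 2.57, 3.14, 3.14, 3.14, 3.14].

## Interface

Orientations are given as a rotation vector (axis times angle).
In Python, from rig import * gives the robot as it stands.
- The arm moves only by the tool play_rows, never from a script. Its argument "deltas" is a list of rows, each a list of 7 numbers: the shift along the tool's x, y, z in m, then the turn, a rotation vector about the tool's x, y, z in rad, then the gripper command: -1 is shut, 1 is fully open, values between are in proportion. In form: [[x, y, z, wx, wy, wz, jaw], ...]. A call has 1 to 20 rows; each row is the pose to reach, as a shift and turn from the pose commanded when the call began, along the tool's axes at that moment; what a row does not reach only later rows make up. A row lasts 1/10 s, in which the tool goes at most 50 mm and 8.59 degrees, less where a joint would pass 70% of its speed; a pose out of reach is approached as far as the arm can. A call with a gripper value outside its range is refused whole. The fingers move at their own pace and stop on an object; "squeeze" is the grip in N (left out, the last holds). Time passes only in rows, so rows that repeat a pose let the fingers close. It gives the time, the measured TCP pose, the force, the opening and the grip force at its end, in the units of the state.
- observe(): the state, without advancing time (a new reading comes with each control period).
- capture(name): name is "side" or "top"; returns a dict with "image" (384x512x3 uint8, blue, green, red), "fx", "fy", "cx", "cy" (pixels), "D" ([k1, k2, p1, p2, k3] as OpenCV has them; the pictures are not rectified), "rvec" (rotation vector, rad) and "tvec" (3), from world to camera coordinates, as OpenCV has them. Camera axes: x right, y down, z forward; pixel columns grow to the right and rows downward; lengths in m; the calibration is good to about 2 mm. A picture is of the moment at which its call begins. There is no depth.
- hand_in(): hands the job in; it is judged then, once.
Trained networks look in a picture, given as the dict that the camera call returned (one of the last four; its "shot" number tells which), for a name from the list of things; names that differ only in an ending like _2 or _b are one class to them, and where a whole thing is asked for, a point or a joint stands for the part that bears it (a point fixed in the world has none). Each returns a list of dicts, best first, with "confidence" (0 to 1); they miss things now and then, are a little off and sometimes report something else, mostly with a low value. They report only what shows in the picture. A call takes as long as a camera call.
- spot_in(picture, query): "pixel" ([column, row] in pixels, amid what is visible of it).
- mark_of(picture, query): "pixel" ([column, row] in pixels: a listed point, or the origin of a listed thing).
The state is a dict: "clock": time; "joints": joint angles; "qd": joint speeds; "effort": joint torques, N m; "tcp_pos": TCP position; "tcp_rot": TCP orientation; "ft_force": force on the tool from outside, world axes, zero at the start; "wrist_torque": the same for the moment, N m; "width": finger opening in m; "gripper_force": force on a finger pad.
Only numpy, scipy, OpenCV 4.12 (cv2) and the standard library are available. Lean on these libraries where they do the work, as an engineer would, in place of code of your own. Each camera call takes 0.05 s, during which the arm holds its last target. There are 200 camera calls.

## Task

Close the steel canister with its loose press-and-turn cap: set the cap squarely on the neck, feel for the angle where its two inner lugs drop into the slots, press it down against the sprung seal and turn it clockwise (seen from above) to the end stop, then let it spring up so that the lugs lock in their notches. Go gently: never force the cap down, sideways or round (it must not bear on the canister with more than 40 N in all), keep the gripper off the canister and keep the cap upright, and leave the things lying around where they are. Let go of the closed cap.

Things in the scene. Friction and masses are not known exactly. Their poses are not given: they have to be found in the camera images.
- cap: Loose round black cap, 54 mm across (56 at the foot), 32 mm high plus a raised metal bar 2.5 mm high across its top; 60 g; stands open side down on the table. Origin: centre of its underside; z up; x along the bar. The same after half a turn. Grip it round the side, finger tips about 5 mm above its underside. Inner diameter 48 mm, flared at the foot; inside of its top 27 mm above the underside.
- cap_lug (a point): Middle of the cap's lug at its +x end, 21 mm from the axis and 10.5 mm above the cap's underside; a second lug faces it, at -x (both lie under the ends of the bar, out of sight). Each lug is 28 degrees wide, 5 mm high (8 to 13 mm above the underside) and reaches inward to 17.5 mm from the axis.
- canister: Fixed steel canister, 84 mm across, in a round plywood holder 116 mm across with two 38 mm high cheeks. Origin: centre of the holder's underside; z up. All heights below are above this origin. Flat shoulder at 90 mm; on it an aluminium neck 32 mm across, top at 125 mm (chamfered), with two ears of 22 mm radius, and in the neck a sprung rubber seal disc, 23 mm across.
- ears (a point): On the canister's axis, level with the tops of the ears, at 120 mm; its axes are the canister's. Between the ears are two open slots half a turn apart, 38 degrees wide (5 degrees play each side of a lug), nominally at +x and -x. But the neck is mounted turned by an unknown angle of up to 0.30 rad either way, which no reading shows: find the slots by feel or by sight.
- notch_level (a point): On the canister's axis, level with the notches' ceiling, 116.5 mm. Clockwise (from above) of its slot a lug passes under a ridge (underside at 114 mm), then comes below the notch and meets an end stop. A lug centred in the notch is 0.80 rad clockwise of the slot's centre; 0.07 rad more brings it to the stop. Anticlockwise of the slot is a wall. 0.4 N m against stop or wall already makes 20 N.
- seal_top (a point): On the canister's axis, at the top of the free seal, 135 mm. It pushes up with 3 N when touched and 0.8 N more per mm. Height of the cap's underside: 112 mm with lugs lying on the ears, 108 mm loose in the slots on the seal (3 N), under 101 mm to pass the ridge (9 N), 98 mm at the hard bottom (11 N), 103.5 mm locked in the notches (7 N).
- folding_rule: folded wooden rule lying on the table, 27x150x16 mm; bystander. Origin: centre of its underside.
- walnut_offcut: dark wooden strip, 28x110x14 mm; bystander. Origin: centre of its underside.
- offcut: light wooden block, 32x70x20 mm; bystander. Origin: centre of its underside.
- sliding_bevel: sliding bevel with a dark stock and steel blade, 24x130x20 mm; bystander. Origin: centre of its underside.

How it is judged:
By the outcome, as a careful person would: the job done as asked, in the order asked, and still so for the second after the job is handed in, with the robot touching nothing.
It also fails if it takes over 61 s, if anything falls off the work surface, if the arm or the gripper's body presses on something with over 40 N, if the wrist force passes 120 N, or if a joint passes its speed limit or range.

## Working session

There is one attempt and no reset: what is moved stays moved. The work goes in short steps, Python scripts to look and compute and a tool call to move; the robot and the scene stay as the last step left them, time stands still between calls to the robot, and variables do not carry over. Pictures are saved under pics/ and viewed, at most 10 in all, crops included, and the job is handed in when it is done.

Besides the shell and the picture viewer there is one more tool, called after ">>>" in YAML: its name, and indented under it one key for each argument. play_rows: Moves the arm, as the interface text tells. Its arguments: {"type":"object","properties":{"deltas":{"type":"array"},"squeeze":{"type":"number"}},"required":["deltas"]}

```bash
mkdir -p pics; ls
cat > h.py <<'E'
from rig import *
import numpy as np, cv2
from scipy.spatial.transform import Rotation as R
def ray(p,px):
    K=np.array([[p['fx'],0,p['cx']],[0,p['fy'],p['cy']],[0,0,1.]])
    u=cv2.undistortPoints(np.array([[px]],float),K,np.array(p['D'],float))[0,0]
    M=R.from_rotvec(np.ravel(p['rvec'])).as_matrix();t=np.ravel(p['tvec'])
    return -M.T@t, M.T@np.array([u[0],u[1],1])
def atz(p,px,z):
    o,d=ray(p,px); return o+d*(z-o[2])/d[2]
def proj(p,X):
    K=np.array([[p['fx'],0,p['cx']],[0,p['fy'],p['cy']],[0,0,1.]])
    return cv2.projectPoints(np.array(X,float).reshape(-1,3),np.array(p['rvec'],float),np.array(p['tvec'],float),K,np.array(p['D'],float))[0][:,0]
def tri(p,a,q,b):
    o1,d1=ray(p,a);o2,d2=ray(q,b)
    s=np.linalg.lstsq(np.c_[d1,-d2],o2-o1,rcond=None)[0]
    A=o1+d1*s[0];B=o2+d2*s[1]; return (A+B)/2,np.linalg.norm(A-B)
E
python3 - <<'E'
from h import *
np.set_printoptions(precision=4,suppress=True)
T=capture("top");S=capture("side")
cv2.imwrite('pics/a.png',T['image']);cv2.imwrite('pics/b.png',S['image'])
print(observe())
z={'cap':0,'cap_lug':.0105,'canister':0,'ears':.12,'seal_top':.135,'notch_level':.1165}
for n in list(z)+['folding_rule','walnut_offcut','offcut','sliding_bevel']:
    for P,l in((T,'T'),(S,'S')):
        for r in mark_of(P,n)[:2]:
            print(n,l,np.round(r['pixel'],1),round(r['confidence'],2),atz(P,r['pixel'],z.get(n,0)))
E
```

```text
pics
{'clock': 0.1, 'joints': array([ 1.0946,  0.2771, -0.0278,  1.268 , -0.    ,  1.4674]), 'qd': array([ 0.0011, -0.0022,  0.0011,  0.0011, -0.0014, -0.0002]), 'effort': array([  0.0003, -44.6707,  29.6129,   0.0085,  -0.0001,  -0.    ]), 'tcp_pos': array([0.2273, 0.5814, 0.2303]), 'tcp_rot': array([-0.5822, -3.0866,  0.0031]), 'ft_force': array([-0.0088,  0.3828, -0.3915]), 'wrist_torque': array([-0.0133, -0.0342,  0.0287]), 'gripper_force': 0.0, 'width': 0.08569068334354653}
cap T [188.3 226.9] 0.97 [0.4521 0.1235 0.    ]
cap S [291.8 268.6] 0.66 [ 0.4511  0.1166 -0.    ]
cap_lug T [192.  220.5] 0.85 [0.4682 0.1133 0.0105]
cap_lug S [281.8 267.1] 0.88 [0.4734 0.1228 0.0105]
canister T [207.  169.8] 0.95 [0.6042 0.0815 0.    ]
canister S [220.9 248.1] 0.56 [0.6137 0.072  0.    ]
canister S [225.5 206.5] 0.21 [ 0.6206 -0.065   0.    ]
ears T [206.9 156.9] 0.6 [0.6101 0.0705 0.12  ]
ears T [201.8 157.9] 0.16 [0.6074 0.0823 0.12  ]
ears S [224.2 209.9] 0.75 [0.6024 0.0692 0.12  ]
seal_top T [206.3 158.9] 0.59 [0.6017 0.0701 0.135 ]
seal_top S [222.  205.6] 0.92 [0.6061 0.0721 0.135 ]
seal_top S [220.1 212.9] 0.69 [0.6072 0.0939 0.135 ]
notch_level T [209.1 160.2] 0.56 [0.6032 0.0654 0.1165]
notch_level T [249.9 132.7] 0.39 [ 0.6729 -0.0288  0.1165]
notch_level S [219.7 213.9] 0.62 [0.6108 0.0784 0.1165]
folding_rule T [315.1 239.6] 0.78 [ 0.4266 -0.2058  0.    ]
folding_rule S [304.5 178.1] 0.88 [ 0.4228 -0.1941  0.    ]
walnut_offcut T [251.2 188.8] 0.77 [ 0.5559 -0.0373  0.    ]
walnut_offcut T [210.2 171. ] 0.49 [0.6011 0.0729 0.    ]
walnut_offcut S [250.8 219.6] 0.55 [ 0.5535 -0.0251 -0.    ]
offcut T [250.9 133.6] 0.72 [ 0.7077 -0.0334  0.    ]
offcut S [184.9 215.8] 0.82 [ 0.7157 -0.023   0.    ]
sliding_bevel T [256.5 250.7] 0.77 [ 0.3953 -0.0542  0.    ]
sliding_bevel T [208.6 158.8] 0.62 [0.6344 0.0785 0.    ]
sliding_bevel S [317.9 214.9] 0.71 [ 0.3901 -0.0563  0.    ]
```

Run:
```python
import cv2
a=cv2.imread('pics/a.png');b=cv2.imread('pics/b.png')
a=cv2.resize(a[110:260,145:345],None,fx=4,fy=4,interpolation=cv2.INTER_CUBIC)
b=cv2.resize(b[160:310,160:360],None,fx=4,fy=4,interpolation=cv2.INTER_CUBIC)
cv2.imwrite('pics/a2.png',a);cv2.imwrite('pics/b2.png',b)
```

```text
(no output)
```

View pics/a2.png

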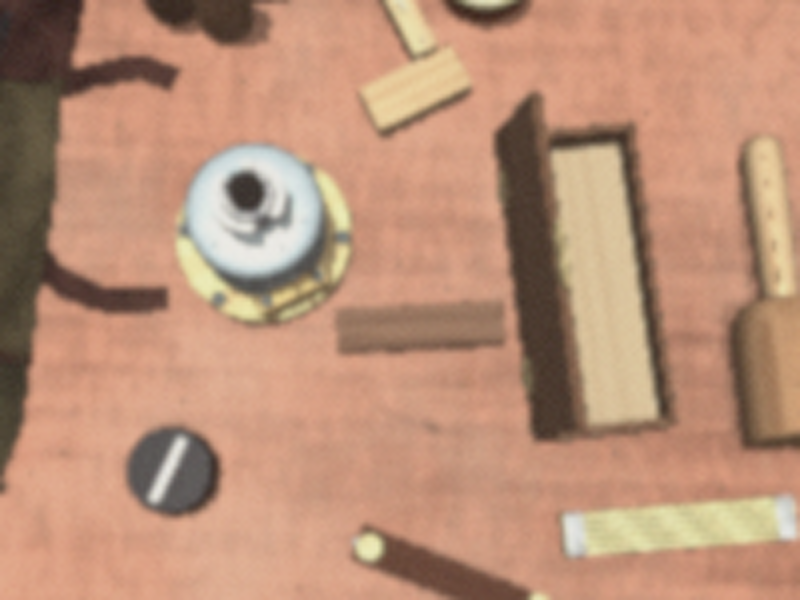

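View pics/b2.png

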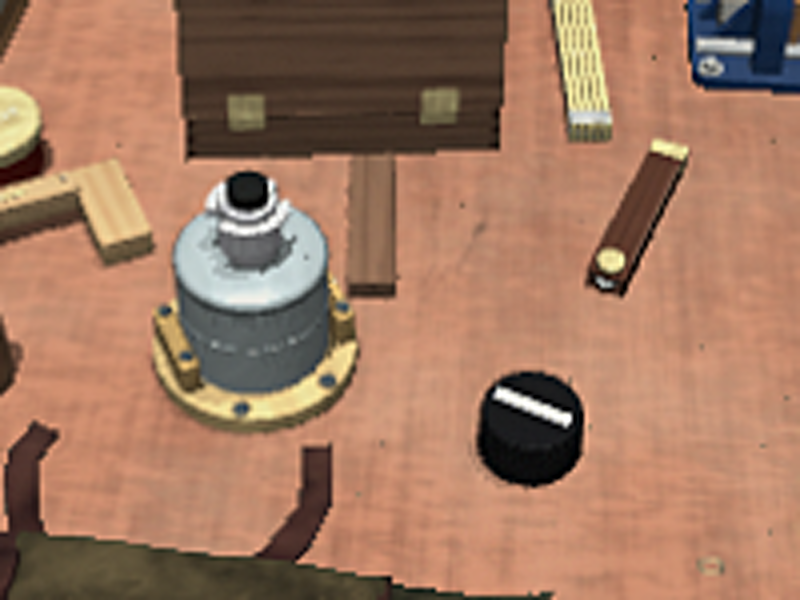

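Run:
```python
from h import *
np.set_printoptions(precision=4,suppress=True)
T=capture("top");S=capture("side")
t=lambda X,Y:[145+(X+.5)/4-.5,110+(Y+.5)/4-.5]
s=lambda X,Y:[160+(X+.5)/4-.5,160+(Y+.5)/4-.5]
for a,b,n in[((244,188),(247,186),'seal'),((183,437),(497,393),'bar1'),((155,502),(570,420),'bar2')]:
    print(n,tri(T,t(*a),S,s(*b)))
a=atz(T,t(183,437),.0345);b=atz(T,t(155,502),.0345);print(a,b,(a+b)/2,np.arctan2(*(a-b)[1::-1]))
a=atz(S,s(497,393),.0345);b=atz(S,s(570,420),.0345);print(b,a,(a+b)/2,np.arctan2(*(b-a)[1::-1]))
print('seal',atz(T,t(244,188),.135),atz(S,s(247,186),.135))
# shoulder circle fits
print('shoulder',atz(T,t(256,212),.09),atz(S,s(251,246),.09))
# holder bolts at plate ~?
for q in [(343,237),(185,230),(218,299)]: print('boltT',atz(T,t(*q),.012))
for q in [(328,380),(241,408),(186,356),(165,312),(342,307)]: print('boltS',atz(S,s(*q),.012),atz(S,s(*q),.038))
j=observe();print(R.from_rotvec(j['tcp_rot']).as_matrix())
c=T['image'][135:195,180:240];d=S['image'][190:240,195:255]
cv2.imwrite('pics/c.png',np.hstack([cv2.resize(c,(400,400),interpolation=2),cv2.resize(d,(480,400),interpolation=2)])[:,:800])
```

```text
seal (array([0.6075, 0.072 , 0.1333]), np.float64(8.665574736026173e-05))
bar1 (array([0.4706, 0.1146, 0.0321]), np.float64(0.0004406712227999253))
bar2 (array([0.4306, 0.1299, 0.0322]), np.float64(0.0010731864561748135))
[0.4706 0.1142 0.0345] [0.43   0.1296 0.0345] [0.4503 0.1219 0.0345] -0.36149109915982
[0.4313 0.1317 0.0345] [0.4704 0.1166 0.0345] [0.4509 0.1241 0.0345] 2.7739705434402038
seal [0.607  0.0718 0.135 ] [0.6072 0.0738 0.135 ]
shoulder [0.6034 0.0689 0.09  ] [0.6068 0.0733 0.09  ]
boltT [0.6058 0.0189 0.012 ]
boltT [0.6078 0.1229 0.012 ]
boltT [0.5623 0.0991 0.012 ]
boltS [0.5635 0.0969 0.012 ] [0.5611 0.1187 0.038 ]
boltS [0.6088 0.1212 0.012 ] [0.6049 0.1421 0.038 ]
boltS [0.6447 0.087  0.012 ] [0.6395 0.1091 0.038 ]
boltS [0.6619 0.0552 0.012 ] [0.6562 0.0784 0.038 ]
boltS [0.5609 0.0418 0.012 ] [0.5586 0.0655 0.038 ]
[[-0.9313  0.3642 -0.0001]
 [ 0.3642  0.9313 -0.0001]
 [ 0.     -0.0001 -1.    ]]
```

View pics/c.png

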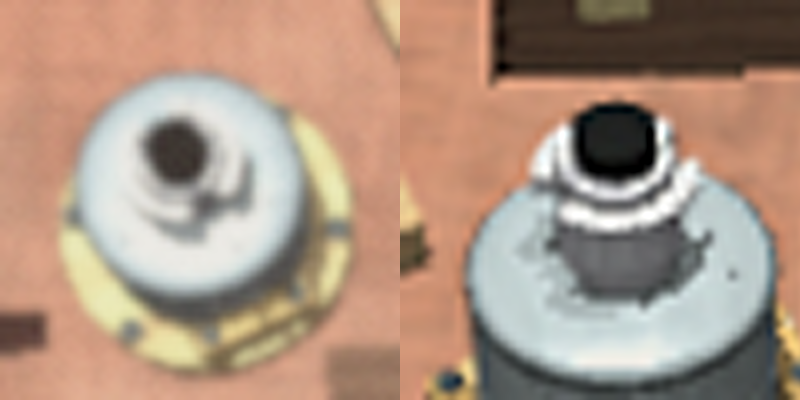

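Run:
```python
from h import *
T=capture("top");S=capture("side")
out=[]
for P,c in((T,(.607,.0718)),(S,(.607,.073))):
    g=np.linspace(.032,-.032,400)
    X,Y=np.meshgrid(-g+0,g)   # right=+x, up=+y
    pts=np.c_[X.ravel()+c[0],Y.ravel()+c[1],np.full(X.size,.12)]
    m=proj(P,pts).astype(np.float32).reshape(400,400,2)
    im=cv2.remap(P['image'],m[...,0],m[...,1],cv2.INTER_CUBIC)
    for a in range(0,360,30):
        d=np.array([np.cos(np.radians(a)),-np.sin(np.radians(a))])
        p=(200+d*200*.026/.032).astype(int);cv2.circle(im,tuple(map(int,p)),2,(0,0,255),-1)
        cv2.putText(im,str(a),tuple(map(int,200+d*180-[10,-4])),0,.4,(0,0,255),1)
    out.append(im)
cv2.imwrite('pics/d.png',np.hstack(out))
```

```text
(no output)
```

View pics/d.png

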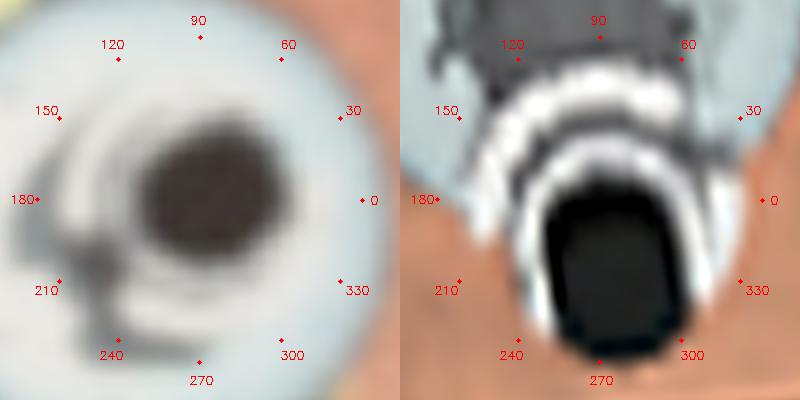

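>>> play_rows:
  deltas:
    - [-0.025,-0.023,0.01,0,0,0,1]
    - [-0.05,-0.046,0.02,0,0,0,1]
    - [-0.075,-0.069,0.03,0,0,0,1]
    - [-0.1,-0.092,0.04,0,0,0,1]
    - [-0.13,-0.12,0.05,0,0,0,1]
    - [-0.16,-0.147,0.06,0,0,0,1]
    - [-0.19,-0.175,0.07,0,0,0,1]
    - [-0.22,-0.203,0.08,0,0,0,1]
    - [-0.25,-0.23,0.09,0,0,0,1]
    - [-0.28,-0.258,0.1,0,0,0,1]
    - [-0.31,-0.286,0.11,0,0,0,1]
    - [-0.335,-0.309,0.12,0,0,0,1]
    - [-0.355,-0.327,0.13,0,0,0,1]
    - [-0.37,-0.341,0.13,0,0,0,1]
    - [-0.375,-0.3455,0.13,0,0,0,1]
    - [-0.375,-0.3455,0.13,0,0,0,1]
    - [-0.375,-0.3455,0.13,0,0,0,1]
  squeeze: 50

```text
clock: 3.0
tcp_pos: [0.4509, 0.1243, 0.1016]
tcp_rot: [0.582, 3.087, 0.001]
ft_force: [-1.2, 0.4, -0.2]
width: 0.0854
gripper_force: 0.0
```

>>> play_rows:
  deltas:
    - [0,-0.001,0.015,0,0,0,1]
    - [0,-0.001,0.03,0,0,0,1]
    - [0,-0.001,0.05,0,0,0,1]
    - [0,-0.001,0.07,0,0,0,1]
    - [0,-0.001,0.085,0,0,0,1]
    - [0,-0.001,0.095,0,0,0,1]
    - [0,-0.001,0.1,0,0,0,1]
    - [0,-0.001,0.1,0,0,0,1]
    - [0,-0.001,0.1,0,0,0,1]

```text
clock: 3.9
tcp_pos: [0.4512, 0.1231, 0.0019]
tcp_rot: [0.581, 3.086, 0.001]
ft_force: [0.3, 0.1, 0.2]
width: 0.0855
gripper_force: 0.0
```

>>> play_rows:
  deltas:
    - [0,0,0,0,0,0,0.4]
    - [0,0,0,0,0,0,0.3]
    - [0,0,0,0,0,0,0.25]
    - [0,0,0,0,0,0,0.2]
    - [0,0,0,0,0,0,0.1]
    - [0,0,0,0,0,0,-1]
    - [0,0,0,0,0,0,-1]
    - [0,0,0,0,0,0,-1]
    - [0,0,0,0,0,0,-1]

```text
clock: 4.8
tcp_pos: [0.4514, 0.1229, 0.0021]
tcp_rot: [0.582, 3.086, 0.001]
ft_force: [-0.5, 0.2, 3.9]
width: 0.0528
gripper_force: 51.3
```

>>> play_rows:
  deltas:
    - [0,0,-0.01,0,0,0,-1]
    - [0,0,-0.03,0,0,0,-1]
    - [0,0,-0.06,0,0,0,-1]
    - [0,0,-0.09,0,0,0,-1]
    - [0,0,-0.12,0,0,0,-1]
    - [0,0,-0.145,0,0,0,-1]
    - [-0.01,0.001,-0.16,0,0,-0.08,-1]
    - [-0.025,0.002,-0.16,0,0,-0.18,-1]
    - [-0.045,0.003,-0.16,0,0,-0.28,-1]
    - [-0.065,0.004,-0.16,0,0,-0.38,-1]
    - [-0.085,0.005,-0.16,0,0,-0.48,-1]
    - [-0.105,0.006,-0.16,0,0,-0.58,-1]
    - [-0.125,0.007,-0.16,0,0,-0.68,-1]
    - [-0.143,0.008,-0.16,0,0,-0.78,-1]
    - [-0.155,0.009,-0.16,0,0,-0.87,-1]
    - [-0.162,0.009,-0.16,0,0,-0.93,-1]
    - [-0.164,0.009,-0.16,0,0,-0.942,-1]
    - [-0.164,0.009,-0.16,0,0,-0.942,-1]
    - [-0.164,0.009,-0.16,0,0,-0.942,-1]

```text
clock: 6.7
tcp_pos: [0.606, 0.0715, 0.1613]
tcp_rot: [0.881, -3.015, -0.0]
ft_force: [0.3, 0.9, -0.3]
width: 0.0529
gripper_force: 52.8
```

Run:
```python
from h import *
np.set_printoptions(precision=4,suppress=True)
o=observe();M=R.from_rotvec(o['tcp_rot']).as_matrix()
print(o['tcp_pos'],np.degrees(np.arctan2(M[1,0],M[0,0])),M[:,2],o['joints'],o['ft_force'],o['wrist_torque'])
T=capture("top");S=capture("side")
z=o['tcp_pos'][2]-.002
for n,h in(('cap',z),('cap_lug',z+.0105),('seal_top',.135),('ears',.12)):
    for P,l in((T,'T'),(S,'S')):
        for r in mark_of(P,n)[:1]: print(n,l,np.round(r['pixel'],1),round(r['confidence'],2),atz(P,r['pixel'],h))
c=T['image'][125:195,170:240];d=S['image'][165:235,185:255]
cv2.imwrite('pics/e.png',np.hstack([cv2.resize(c,(400,400),interpolation=2),cv2.resize(d,(400,400),interpolation=2)]))
```

```text
[0.606  0.0715 0.1613] -147.4302049730967 [-0.0007  0.     -1.    ] [ 0.0116  0.2947 -0.1538  1.123   0.     -0.5569] [ 0.2777  0.9234 -0.2723] [ 0.0299 -0.014  -0.0116]
cap T [204.6 150. ] 0.6 [0.6162 0.0721 0.1593]
cap S [219.8 192.1] 0.82 [0.6118 0.0576 0.1593]
cap_lug T [201.8 147.2] 0.59 [0.6196 0.0773 0.1698]
cap_lug S [213.3 196.8] 0.76 [0.6209 0.0843 0.1698]
seal_top T [204.6 158.2] 0.77 [0.6033 0.074  0.135 ]
seal_top S [223.2 207.6] 0.86 [0.6029 0.0778 0.135 ]
ears T [207.7 161.4] 0.71 [0.5994 0.0682 0.12  ]
ears S [224.  210.5] 0.75 [0.6026 0.071  0.12  ]
```

View pics/e.png

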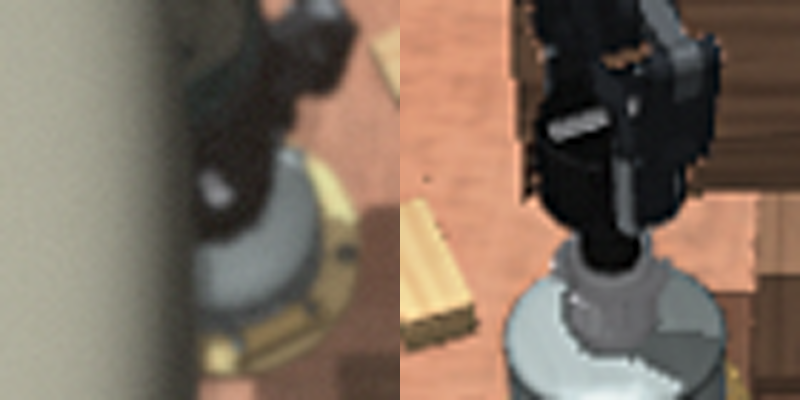

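>>> play_rows:
  deltas:
    - [-0.0014,0.0003,0.008,0,0,0,-1]
    - [-0.0014,0.0003,0.018,0,0,0,-1]
    - [-0.0014,0.0003,0.028,0,0,0,-1]
    - [-0.0014,0.0003,0.034,0,0,0,-1]
    - [-0.0014,0.0003,0.039,0,0,0,-1]
    - [-0.0014,0.0003,0.042,0,0,0,-1]
    - [-0.0014,0.0003,0.0435,0,0,0,-1]
    - [-0.0014,0.0003,0.045,0,0,0,-1]
    - [-0.0014,0.0003,0.045,0,0,0,-1]

```text
clock: 8.1
tcp_pos: [0.6079, 0.0724, 0.1165]
tcp_rot: [-0.882, 3.015, -0.0]
ft_force: [0.2, -1.1, -0.1]
width: 0.0528
gripper_force: 52.8
```

```bash
cat > st.py <<'E'
from h import *
np.set_printoptions(precision=4,suppress=True)
o=observe();M=R.from_rotvec(o['tcp_rot']).as_matrix()
print(o['clock'],o['tcp_pos'],'yaw',np.degrees(np.arctan2(M[1,0],M[0,0])),M[:,2],o['ft_force'],o['wrist_torque'],o['width'])
E
python3 st.py
```

```text
8.1 [0.6079 0.0724 0.1165] yaw -147.3883780747555 [ 0.0003 -0.     -1.    ] [ 0.2158 -1.1029 -0.0973] [-0.0256  0.0133  0.0217] 0.05277220380846671
```

>>> play_rows:
  deltas:
    - [0,0,0.001,0,0,0,-1]
    - [0,0,0.002,0,0,0,-1]
    - [0,0,0.003,0,0,0,-1]
    - [0,0,0.004,0,0,0,-1]
    - [0,0,0.0045,0,0,0,-1]
    - [0,0,0.0045,0,0,0,-1]

```text
clock: 8.7
tcp_pos: [0.6076, 0.0724, 0.1117]
tcp_rot: [0.882, -3.015, -0.0]
ft_force: [-0.0, -0.1, -0.7]
width: 0.0531
gripper_force: 52.8
```

```bash
python3 st.py
```

```text
8.7 [0.6076 0.0724 0.1117] yaw -147.39057162308728 [-0.0003 -0.     -1.    ] [-0.0217 -0.0945 -0.6874] [ 0.0091 -0.0228  0.0208] 0.05306176713561561
```

>>> play_rows:
  deltas:
    - [0,0,0.001,0,0,0,-1]
    - [0,0,0.002,0,0,0,-1]
    - [0,0,0.003,0,0,0,-1]
    - [0,0,0.003,0,0,0,-1]

```text
clock: 9.1
tcp_pos: [0.6078, 0.0724, 0.1092]
tcp_rot: [-0.882, 3.015, -0.0]
ft_force: [-1.0, 0.5, 2.9]
width: 0.0531
gripper_force: 53.0
```

>>> play_rows:
  deltas:
    - [0,0,0.001,0,0,0,-1]
    - [0,0,0.002,0,0,0,-1]
    - [0,0,0.002,0,0,0,-1]

```text
clock: 9.4
tcp_pos: [0.6078, 0.0724, 0.1071]
tcp_rot: [-0.882, 3.015, -0.0]
ft_force: [-1.3, -0.9, 4.3]
width: 0.0532
gripper_force: 53.2
```

>>> play_rows:
  deltas:
    - [0,0,0.001,0,0,0,-1]
    - [0,0,0.002,0,0,0,-1]
    - [0,0,0.003,0,0,0,-1]
    - [0,0,0.004,0,0,0,-1]
    - [0,0,0.005,0,0,0,-1]
    - [0,0,0.006,0,0,0,-1]
    - [0,0,0.006,0,0,0,-1]

```text
clock: 10.1
tcp_pos: [0.6079, 0.0724, 0.1017]
tcp_rot: [-0.882, 3.015, -0.0]
ft_force: [-2.8, -0.3, 9.2]
width: 0.0532
gripper_force: 53.7
```

```bash
python3 st.py
```

```text
10.1 [0.6079 0.0724 0.1017] yaw -147.38656303877013 [ 0.0005 -0.     -1.    ] [-2.8061 -0.2597  9.241 ] [-0.0208  0.6604  0.0105] 0.053231949938791406
```

>>> play_rows:
  deltas:
    - [0.0004,0.0003,0.0009,0,0,0,-1]
    - [0.0004,0.0003,0.0009,0,0,0,-1]
    - [0.0004,0.0003,0.0009,0,0,0.04,-1]
    - [0.0004,0.0003,0.0009,0,0,0.08,-1]
    - [0.0004,0.0003,0.0009,0,0,0.12,-1]
    - [0.0004,0.0003,0.0009,0,0,0.16,-1]
    - [0.0004,0.0003,0.0009,0,0,0.2,-1]
    - [0.0004,0.0003,0.0009,0,0,0.2,-1]

```text
clock: 10.9
tcp_pos: [0.6089, 0.0725, 0.1015]
tcp_rot: [-0.575, 3.085, -0.001]
ft_force: [-1.3, -0.1, 8.9]
width: 0.053
gripper_force: 53.8
```

```bash
python3 st.py
```

```text
10.9 [0.6089 0.0725 0.1015] yaw -158.88268572657523 [ 0.0036 -0.0001 -1.    ] [-1.2903 -0.1291  8.9062] [-0.0401  0.2771 -0.0742] 0.05295667436929392
```

>>> play_rows:
  deltas:
    - [0,0,0.0006,0,0,0,-1]
    - [0,0,0.0006,0,0,0.05,-1]
    - [0,0,0.0006,0,0,0.1,-1]
    - [0,0,0.0006,0,0,0.15,-1]
    - [0,0,0.0006,0,0,0.2,-1]
    - [0,0,0.0006,0,0,0.2,-1]

```text
clock: 11.5
tcp_pos: [0.6094, 0.0724, 0.1012]
tcp_rot: [-0.264, 3.126, -0.001]
ft_force: [-0.6, -1.0, 8.8]
width: 0.053
gripper_force: 53.9
```

```bash
python3 st.py
```

```text
11.5 [0.6094 0.0724 0.1012] yaw -170.3581819293339 [ 0.0045 -0.0002 -1.    ] [-0.6002 -0.9559  8.7841] [-0.0811  0.1608  0.0039] 0.05304652579314088
```

>>> play_rows:
  deltas:
    - [0,0,0.0004,0,0,0.05,-1]
    - [0,0,0.0004,0,0,0.1,-1]
    - [0,0,0.0004,0,0,0.15,-1]
    - [0,0,0.0004,0,0,0.2,-1]
    - [0,0,0.0004,0,0,0.25,-1]
    - [0,0,0.0004,0,0,0.25,-1]

```text
clock: 12.1
tcp_pos: [0.6094, 0.0722, 0.1009]
tcp_rot: [0.128, 3.134, -0.001]
ft_force: [-1.1, -1.6, 9.7]
width: 0.0535
gripper_force: 53.9
```

```bash
python3 st.py
```

```text
12.1 [0.6094 0.0722 0.1009] yaw 175.3118442875539 [ 0.0047 -0.0006 -1.    ] [-1.0656 -1.6411  9.6968] [-0.1562  0.1949 -0.0202] 0.05348876996119469
```

>>> play_rows:
  deltas:
    - [0,0,0,0,0,0.03,-1]
    - [0,0,0,0,0,0.06,-1]
    - [0,0,0,0,0,0.09,-1]
    - [0,0,0,0,0,0.12,-1]
    - [0,0,0,0,0,0.12,-1]

```text
clock: 12.6
tcp_pos: [0.6094, 0.072, 0.1009]
tcp_rot: [0.315, 3.121, -0.001]
ft_force: [-0.2, -1.3, 8.7]
width: 0.0528
gripper_force: 53.9
```

```bash
python3 st.py
```

```text
12.6 [0.6094 0.072  0.1009] yaw 168.46017383740144 [ 0.0046 -0.001  -1.    ] [-0.1581 -1.283   8.6645] [-0.2704  0.2303  0.0595] 0.0528277198507538
```

Turned 0.77 rad so far. Now small steps to the stop, watching the torque.

>>> play_rows:
  deltas:
    - [0,0,0,0,0,0.02,-1]
    - [0,0,0,0,0,0.04,-1]
    - [0,0,0,0,0,0.04,-1]

```text
clock: 12.9
tcp_pos: [0.6092, 0.0716, 0.1009]
tcp_rot: [0.378, 3.114, -0.003]
ft_force: [-0.7, -2.3, 10.2]
width: 0.0534
gripper_force: 53.9
```

```bash
python3 st.py
```

```text
12.9 [0.6092 0.0716 0.1009] yaw 166.176251498132 [ 0.0042 -0.0022 -1.    ] [-0.6749 -2.2571 10.1958] [-0.5037  0.326   0.0742] 0.053356061142539386
```

>>> play_rows:
  deltas:
    - [0,-0.0005,0,0,0,0,-1]
    - [0,-0.0005,0,0,0,0.02,-1]
    - [0,-0.0005,0,0,0,0.02,-1]

```text
clock: 13.2
tcp_pos: [0.6091, 0.0713, 0.1009]
tcp_rot: [0.408, 3.111, -0.002]
ft_force: [-0.6, -2.0, 9.0]
width: 0.0533
gripper_force: 53.9
```

```bash
python3 st.py
```

```text
13.2 [0.6091 0.0713 0.1009] yaw 165.06790932733563 [ 0.0043 -0.0015 -1.    ] [-0.6122 -2.0206  8.9987] [-0.3297  0.3106  0.1944] 0.053349893791133224
```

>>> play_rows:
  deltas:
    - [0,-0.0003,0,0,0,0.01,-1]
    - [0,-0.0003,0,0,0,0.015,-1]
    - [0,-0.0003,0,0,0,0.015,-1]

```text
clock: 13.5
tcp_pos: [0.6091, 0.0713, 0.1009]
tcp_rot: [0.429, 3.108, -0.001]
ft_force: [-1.3, -0.9, 10.0]
width: 0.053
gripper_force: 53.9
```

```bash
python3 st.py
```

```text
13.5 [0.6091 0.0713 0.1009] yaw 164.2749656627658 [ 0.0044 -0.0011 -1.    ] [-1.2979 -0.9274  9.9595] [-0.242   0.2594  0.4529] 0.05300991480219322
```

>>> play_rows:
  deltas:
    - [0,0,0,0,0,-0.04,-1]
    - [0,0,0,0,0,-0.085,-1]
    - [0,0,-0.001,0,0,-0.085,-1]
    - [0,0,-0.002,0,0,-0.085,-1]
    - [0,0,-0.003,0,0,-0.085,-1]
    - [0,0,-0.003,0,0,-0.085,-1]

```text
clock: 14.1
tcp_pos: [0.6092, 0.0715, 0.1036]
tcp_rot: [0.299, 3.123, -0.0]
ft_force: [0.4, -0.7, 7.7]
width: 0.053
gripper_force: 53.8
```

```bash
python3 st.py
```

```text
14.1 [0.6092 0.0715 0.1036] yaw 169.06726468270568 [ 0.0046 -0.0005 -1.    ] [ 0.4172 -0.717   7.7429] [-0.0689  0.0103  0.0473] 0.05303343296573615
```

>>> play_rows:
  deltas:
    - [0,0,-0.0007,0,0,0,-1]
    - [0,0,-0.0014,0,0,0,-1]
    - [0,0,-0.0014,0,0,0,-1]

```text
clock: 14.4
tcp_pos: [0.6092, 0.0715, 0.1047]
tcp_rot: [0.299, 3.123, 0.0]
ft_force: [1.1, -1.1, 5.4]
width: 0.0531
gripper_force: 53.7
```

>>> play_rows:
  deltas:
    - [0,0,-0.0004,0,0,0,-1]
    - [0,0,-0.0007,0,0,0,-1]
    - [0,0,-0.0007,0,0,0,-1]

```text
clock: 14.7
tcp_pos: [0.6092, 0.0715, 0.1052]
tcp_rot: [0.299, 3.123, 0.0]
ft_force: [0.6, -0.2, 5.7]
width: 0.0528
gripper_force: 53.6
```

>>> play_rows:
  deltas:
    - [0,0,-0.0005,0,0,0,-1]
    - [0,0,-0.0005,0,0,0,-1]

```text
clock: 14.9
tcp_pos: [0.6092, 0.0715, 0.1054]
tcp_rot: [0.299, 3.123, 0.0]
ft_force: [2.8, -1.4, 4.2]
width: 0.0531
gripper_force: 53.2
```

>>> play_rows:
  deltas:
    - [0,0,-0.0004,0,0,0,-1]
    - [0,0,-0.0004,0,0,0,-1]

```text
clock: 15.1
tcp_pos: [0.6091, 0.0715, 0.1054]
tcp_rot: [0.299, 3.123, 0.0]
ft_force: [4.7, -0.8, 1.7]
width: 0.0532
gripper_force: 53.0
```

>>> play_rows:
  deltas:
    - [0,0,0,0,0,0,0.3]
    - [0,0,0,0,0,0,0.5]
    - [0,0,0,0,0,0,1]
    - [0,0,0,0,0,0,1]
    - [0,0,0,0,0,0,1]
    - [0,0,0,0,0,0,1]
    - [0,0,-0.01,0,0,0,1]
    - [0,0,-0.03,0,0,0,1]
    - [0,0,-0.06,0,0,0,1]
    - [0,0,-0.09,0,0,0,1]
    - [0.02,0,-0.12,0,0,0,1]
    - [0.05,0,-0.13,0,0,0,1]
    - [0.09,0,-0.13,0,0,0,1]
    - [0.12,0,-0.13,0,0,0,1]
    - [0.15,0,-0.13,0,0,0,1]
    - [0.18,0,-0.13,0,0,0,1]
    - [0.18,0,-0.13,0,0,0,1]

```text
clock: 16.8
tcp_pos: [0.4265, 0.1063, 0.2354]
tcp_rot: [-0.297, -3.126, -0.0]
ft_force: [0.4, 0.5, -0.6]
width: 0.0854
gripper_force: 0.0
```

```bash
python3 st.py
python3 - <<'E'
from h import *
T=capture("top");S=capture("side")
out=[]
for P in(T,S):
    c=(.607,.0725);g=np.linspace(.045,-.045,400);X,Y=np.meshgrid(-g,g)
    m=proj(P,np.c_[X.ravel()+c[0],Y.ravel()+c[1],np.full(X.size,.1375)]).astype(np.float32).reshape(400,400,2)
    im=cv2.remap(P['image'],m[...,0],m[...,1],cv2.INTER_CUBIC)
    cv2.circle(im,(200,200),120,(0,0,255),1)
    out.append(im)
cv2.imwrite('pics/f.png',np.hstack(out))
E
```

```text
16.8 [0.4265 0.1063 0.2354] yaw 169.15004543691887 [-0.0017  0.0002 -1.    ] [ 0.4288  0.5241 -0.6214] [-0.0368 -0.0646  0.034 ] 0.08540430479567342
```

View pics/f.png

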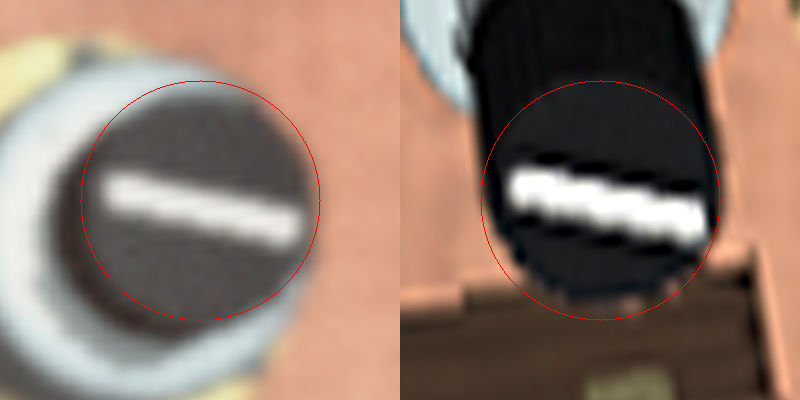

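The picture shows the cap sitting level on the neck, centred near (200,200) in both panels. The bar runs from about (115,188) to (295,228), which is -12° and matches the notch angle.

```bash
python3 -c "
from rig import *
print(hand_in())"
```

```text
the job is handed in; nothing more can be done
None
```

The cap is on and locked: it was turned to the end stop, sprang up into the notches, and was released. I then handed the job in at about 17 s; no verdict came back.

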